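# Present a ball to the welding stem

## Task

Swing the latch on the dust case free and lift its lid wide open, leaving it open. Take the ball carrier out by its handle, keep it level with the loose ball in the middle of the dish, turn it a quarter turn so that its handle points to the robot's right, and bring the dish in through the right-hand side of the two-pillar stand, below the sprung stem. Raise the ball gently against the stem until it has pushed the stem about half-way up its travel, and finish while still holding the carrier there for the weld.

Things in the scene. Friction and masses are not known exactly. Their poses are not given: they have to be found in the camera images.
- case: Fixed flat grey dust case, 150 (x) x 100 (y) mm, 52 mm high when shut: a tray 24 mm high with 2.5 mm walls, and a lid 28 mm deep on it. Origin at the centre of its underside, on the table. Its -x side faces the robot, the lid is hinged along its +x side, the latch is on its -y side.
- latch (a joint): Angle of the swing latch, a flat steel lever 62 x 12 x 5 mm turning level about an upright pin on the case's -y side, its top 39 mm above the table. Near 0 it points to the case's -x, over a tongue of the lid, and blocks it; it swings out to the case's -y, at most 1.75, and stays where left (0.6 N at the knob). Swing it to about 1.5.
- latch_knob (a point): Centre of the latch's black upright knob, 12 mm in diameter and 24 mm tall (39 to 63 mm above the table), 58 mm from the pivot pin and 26 mm clear of the side of the lid.
- latch_pivot (a point): Point on the latch's upright pivot axis, at the height of the knob's centre.
- lid (a joint): Opening angle of the lid: 0 shut, 1.57 upright, at most 1.8 (leaning back, its stop). A stiff hinge: the lid stays where it is left; lifting it takes 1 to 2 N at the bar.
- lid_bar (a point): Middle of the lid's lifting bar: a round steel bar of 10 mm diameter and about 50 mm clear length along the case's y, held by two side arms 34 mm in front of the lid's front wall. 35 mm above the table when shut. It lies 184 mm from the hinge axis and can turn between the fingers as the lid swings up.
- lid_hinge (a point): Middle of the lid's hinge axis (along the case's y), 24.5 mm above the table, on the case's +x side.
- carrier_grip (a point): Centre of the black grip (36 long, 10 wide, 14 mm high) of the loose ball carrier (80 g): an aluminium dish, 60 mm across, rim 13 mm high, its centre 88 mm along +x, its underside 25 mm below. z up, handle to -x; in the case its axes match the case's, the grip's centre is 35 mm above the table, 25 mm free on both sides; a saddle begins 24 mm towards the dish.
- dish_centre (a point): Where the ball's centre is when the ball lies in the middle of the dish: 88 mm along +x and 11.6 mm below the grip's centre; same axes. The dish is a shallow cone with a low rim: a gently handled ball stays in the middle.
- ball_center (a point): Centre of the loose steel ball, 20 mm in diameter, 33 g, lying in the dish.
- stand: Fixed stand: base plate 160 (x) x 60 (y) x 10 mm; two pillars of 16 mm diameter at x = +60 and -60 mm (104 mm between them); on them a cross beam 34 mm wide, 236 to 258 mm above the table, with a housing up to 306 mm. Origin at the centre of its underside, on the table; open to its -y (robot's right) and +y.
- stem_tip (a point): Centre of the flat lower end of the stem, a steel rod of 8 mm diameter hanging from the middle of the cross beam; 190 mm above the table when it is not pushed up.
- stem (a joint): How far the stem is pushed up (m): 0 to 0.012 (its stop), against a soft spring of 1.2 N at first and 2.4 N at the stop; it comes down again when let go.

How it is judged (in metres and radians):
On the way, in this order (a step that is already met when the one before it is completed fails the run):
1. the latch is swung out, clear of the lid (value of joint latch above 1 rad), for 0.2 s.
2. the lid is open to upright or beyond (value of joint lid above 1.45 rad), for 0.2 s.
3. the carrier is lifted out of the case with the ball in it (z of dish_centre in the frame of case above 0.06 m and contact force between carrier and case below 0.05 N and contact force between the fingers and carrier above 1 N), for 0.2 s.
4. the carrier is turned a quarter turn, its handle along the stand's y and pointing to the robot's right (angle between the x axis of carrier_grip and the y axis of stand, either way round below 0.25 rad and x of stand in the frame of carrier_grip above 0 m and z of dish_centre in the frame of case above 0.06 m), for 0.2 s.
At the end, for the whole second after the job is handed in: Held in the fingers inside the stand: level (0.12 rad), handle along the stand's -y (0.25 rad), off the stand, at rest; ball within 7 mm of the dish's middle and 5 mm of the stem's axis, stem pushed up 2 to 11.2 mm of 12; latch above 0.8 and lid above 1.3 rad (value of joint stem between 0.002 and 0.0112 m and contact force between ball and stem above 0.3 N and horizontal distance between ball_center and stem_tip below 0.005 m and horizontal distance between ball_center and dish_centre below 0.007 m and angle between carrier_grip's own z axis and vertical below 0.12 rad and angle between the x axis of carrier_grip and the y axis of stand, either way round below 0.25 rad and y of carrier_grip in the frame of stand below -0.05 m and contact force between the fingers and carrier above 1 N and contact force between carrier and stand below 0.1 N and linear speed of carrier below 0.02 m/s and value of joint latch above 0.8 rad and value of joint lid above 1.3 rad); the arm keeps its last pose, push and grip.
It fails at once if the ball rolls more than 14 mm from the middle of the dish (distance between ball_center and dish_centre above 0.014 m).
It fails at once if the carrier is tilted by more than 0.25 rad (angle between carrier_grip's own z axis and vertical above 0.25 rad).
It fails at once if the ball is rammed against the stem (over 15 N) (contact force between ball and stem above 15 N).
It also fails if it takes over 72 s, if anything falls off the work surface, if the arm or the gripper's body presses on something with over 40 N, if the wrist force passes 120 N, or if a joint passes its speed limit or range.

## Robot

A 6-joint arm with a two-finger parallel gripper is mounted at the origin on a cart in front of the work surface, level with it; the furniture and walls round the work are solid. World frame = base frame: x ahead of the robot, y to its left, z up, the work surface at z = 0. Lengths are in mm, angles in rad, forces in N, time in s.
With the tool pointing down it reaches from about 250 to 725 mm from the base axis. Payload 4 kg.
Tool frame: the origin (TCP) lies midway between the tips of the shut fingers; the grasp point (between the pads) lies 19 mm behind it; z points along the fingers, y is the line along which they close (so a half turn about z gives the same grasp; the last joint's range is limited). The gripper opens to 85 mm and grips with 20 to 120 N. Pads are 22 mm wide; open, the fingers measure 114 mm over their backs; the gripper's body (76 mm by 85 mm) begins 54 mm behind the grasp point. The pads swing forward as they close: fully open they stand 13 mm farther back than shut.
Start: joints at [-1.118, 0.241, 0.005, 1.335, 0, 1.571], TCP at [218.741, -449.613, 231.306] pointing down, gripper open.
Joint ranges: [-2.72, 2.72], [-1.05, 1.87], [-1.09, 1.28], [-1.99, 2.15], [-1.42, 1.44], [-3.14, 3.14]. Speed limits (rad/s): [2.79, 2.79, 3.14, 3.14, 3.14, 3.14].

## Interface

Orientations are given as [roll, pitch, yaw] about the fixed x, y, z axes, in that order (R = Rz(yaw) Ry(pitch) Rx(roll)).
In Python, from workcell import r, kinematics, eyes, sensors gives the robot as it stands. The module is installed in compiled form; this text tells all that it offers. Calls block until the motion is done:
- r.goto(position, orientation): joint-space move of the TCP to a pose.
- r.line_to(position, ori=None, velocity=150): straight line of the TCP; ori=None keeps the orientation; velocity is the mean speed in mm/s.
- r.set_joints(angles): joint-space move.
- r.gripper_to(opening, f_grip=None): opening from 0.0 (shut) to 1.0 (fully open); f_grip is the grip in N (None keeps the last); returns when the fingers have stopped.
- r.hold(seconds).
- kinematics.inverse_kinematics(position, orientation): joint angles nearest the present ones, or None.
- eyes.camera(name): name is "scene" or "top" or "wrist"; returns a dict with "image" (480x640x3 uint8, blue, green, red), "depth" (480x640 float32, mm along the optical axis (not along the pixel's ray), 0 where there is no reading), "fx", "fy", "cx", "cy" (pixels), "cam_to_world" (4x4, takes a point from camera to world coordinates); the wrist camera has in their place "hand_eye" (4x4, takes a point from camera to tool coordinates, whose origin is the TCP and whose axes are the flange's). Camera axes: x right, y up, looking along -z (the intrinsics and any distortion apply to the point x, -y, -z); pixel columns grow to the right and rows downward; lengths in mm; the calibration is good to about 2 mm. A picture is of the moment at which its call begins: read the wrist's pose just before it.
A pose or a line that the arm cannot do raises r.Unreachable and nothing moves.
- r.close_job(): hands the job in; it is judged then, once.
Trained networks look in a picture, given as the dict that the camera call returned (one of the last four; its "shot" number tells which), for a name from the list of things; names that differ only in an ending like _2 or _b are one class to them, and where a whole thing is asked for, a point or a joint stands for the part that bears it (a point fixed in the world has none). Each returns a list of dicts, best first, with "score" (0 to 1); they miss things now and then, are a little off and sometimes report something else, mostly with a low value. They report only what shows in the picture. A call takes as long as a camera call.
- eyes.find_in(target, picture): "at" ([x, y, z] in mm, in world coordinates, good to about 4 mm: the middle of the surface that is visible of it).
- eyes.trace(target, picture): "mask" (480x640 bool, what is visible of it).
Readings, each from a call of its own:
- sensors.read_time_s(): time.
- sensors.read_joint_positions(): joint angles.
- sensors.read_joint_velocities(): joint speeds.
- sensors.read_effort(): joint torques, N m.
- sensors.read_tool_pos(): TCP position.
- sensors.read_tool_rot(): TCP orientation.
- sensors.read_contact_force(): force on the tool from outside, world axes, zero at the start.
- sensors.read_torque(): the same for the moment, N m.
- sensors.read_opening(): opening from 0.0 (shut) to 1.0 (fully open).
- sensors.read_grip_force(): force on a finger pad.
Only numpy, scipy, OpenCV 4.12 (cv2) and the standard library are available. Lean on these libraries where they do the work, as an engineer would, in place of code of your own. Each camera call takes 0.05 s, during which the arm holds its last target. There are 200 camera calls.

## Working session

There is one attempt and no reset: what is moved stays moved. The work goes in short steps, each a Python script; the robot and the scene stay as the last script left them, time stands still between calls to the robot, and variables do not carry over. Pictures are saved under pics/ and viewed, at most 10 in all, crops included, and the job is handed in when it is done.

```bash
mkdir -p pics
cat > h.py <<'E'
import numpy as np, cv2
from workcell import r, kinematics, eyes, sensors
from scipy.spatial.transform import Rotation as R
def cloud(p, T=None):
    d=p["depth"]; v,u=np.mgrid[0:480,0:640]
    P=np.stack([(u-p["cx"])/p["fx"]*d, -(v-p["cy"])/p["fy"]*d, -d, np.ones_like(d)],-1)
    return (P@(p["cam_to_world"] if T is None else T).T)[...,:3]
E
python3 - <<'E'
from h import *
print(sensors.read_time_s(), sensors.read_tool_rot())
for c in ("scene","top"):
    p=eyes.camera(c); cv2.imwrite(f"pics/{c}1.png",p["image"]); print(c,[k for k in p], p["cam_to_world"][:3,3])
    C=cloud(p)
    for t in ("case","latch","latch_knob","lid_bar","lid","stand","stem_tip","latch_pivot"):
        try:
            f=eyes.find_in(t,p); print(t,[(np.round(a["at"]),round(a["score"],2)) for a in f[:3]])
        except Exception as e: print(t,e)
E
```

```text
0.0 [-3.13953820e+00 -1.55152909e-05  4.52777106e-01]
scene ['image', 'depth', 'fx', 'fy', 'cx', 'cy', 'cam_to_world', 'shot'] [ 25.73877756 346.54487115 743.27111798]
case [(array([513.,  56.,  52.]), 0.93)]
latch []
latch_knob [(array([508., -28.,  39.]), 0.95)]
lid_bar [(array([517.,  58.,  51.]), 0.98)]
lid [(array([510.,  58.,  51.]), 0.96)]
stand [(array([506., 196., 128.]), 0.96)]
stem_tip [(array([526., 193., 302.]), 0.49), (array([504., -32.,  42.]), 0.33)]
latch_pivot [(array([504., -30.,  39.]), 0.68)]
top ['image', 'depth', 'fx', 'fy', 'cx', 'cy', 'cam_to_world', 'shot'] [416.32004461  99.96433577 985.14360078]
case [(array([527.,  45.,  52.]), 0.7)]
latch [(array([516., -33.,  42.]), 0.61), (array([523.,  50.,  49.]), 0.6)]
latch_knob []
lid_bar [(array([525.,  48.,  50.]), 0.84)]
lid [(array([526.,  48.,  48.]), 0.95)]
stand [(array([522., 190., 259.]), 0.76)]
stem_tip [(array([528., 195., 308.]), 0.6)]
latch_pivot [(array([512., -35.,  39.]), 0.52)]
```

View pics/scene1.png

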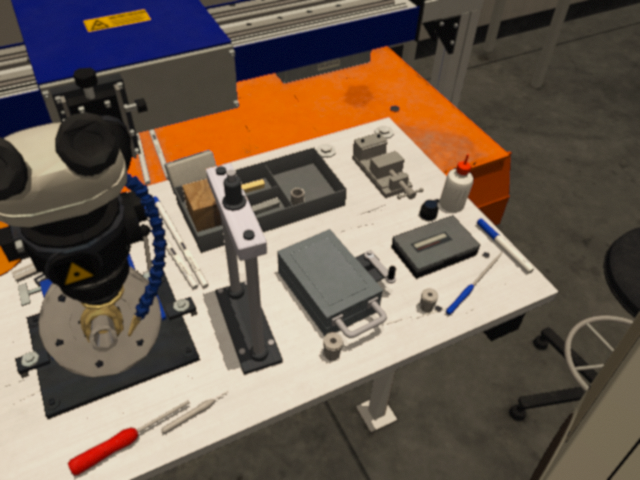

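View pics/top1.png

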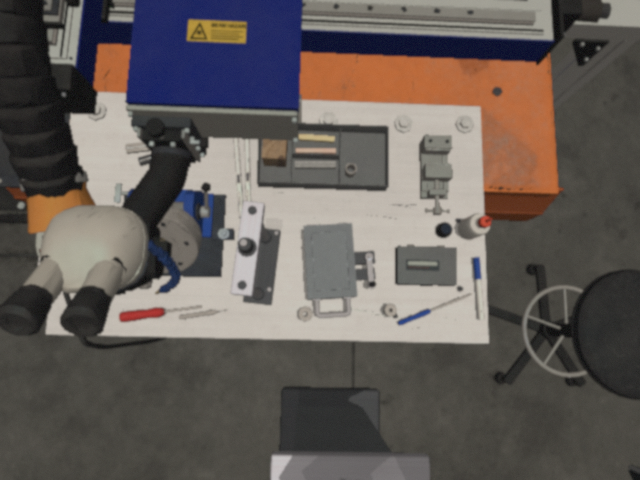

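The pictures show the case with its lid at (328,260) in top, the bar at (333,307) and the latch on its right at (365,265). The stand's beam is at (248,250), slightly turned. Next I fit rectangles to the depth.

```bash
cat >> h.py <<'E'
def rect(C,lo,hi,c,rad):
    m=(C[...,2]>lo)&(C[...,2]<hi)&(np.hypot(C[...,0]-c[0],C[...,1]-c[1])<rad)
    q=C[m]; 
    mm=cv2.connectedComponentsWithStats(m.astype(np.uint8))
    k=1+np.argmax(mm[2][1:,4]); q=C[mm[1]==k]
    return cv2.minAreaRect(q[:,:2].astype(np.float32)), len(q), np.median(q[:,2])
E
python3 - <<'E'
from h import *
for c in ("scene","top"):
    p=eyes.camera(c); C=cloud(p)
    print(c,"lid",rect(C,45,58,(520,50),130)); print("beam",rect(C,250,266,(520,192),110))
    for t in("lid_bar","latch_knob","latch","stand"):
        f=eyes.trace(t,p)
        for a in f[:2]:
            m=a["mask"]&(p["depth"]>0); q=C[m]; print(t,round(a["score"],2),m.sum(),np.round(np.percentile(q,[2,50,98],axis=0)).tolist())
    # low things around the latch
    m=(C[...,2]>30)&(C[...,2]<75)&(C[...,1]<-10)&(C[...,1]>-65)&(C[...,0]>430)&(C[...,0]<600)
    q=C[m]; print(np.round(q[q[:,2]>46]).tolist()[:25]); print(rect(C,33,47,(510,-30),45))
    m=(C[...,2]>25)&(C[...,2]<46)&(C[...,1]<100)&(C[...,1]>0)&(C[...,0]>380)&(C[...,0]<450)
    q=C[m];print("bar",len(q),np.percentile(q,[1,50,99],axis=0).round().tolist())
E
```

```text
scene lid (((536.1365966796875, 52.997337341308594), (152.92291259765625, 102.65560913085938), 5.015364646911621), 5043, np.float64(51.86455580944846))
beam (((526.9800415039062, 194.8866424560547), (34.421756744384766, 152.73321533203125), 84.88433074951172), 2092, np.float64(257.094183493514))
lid_bar 0.61 6461 [[426.0, -12.0, 28.0], [516.0, 57.0, 51.0], [607.0, 106.0, 54.0]]
latch_knob 0.88 339 [[483.0, -38.0, 34.0], [507.0, -29.0, 38.0], [552.0, -22.0, 62.0]]
latch_knob 0.62 7461 [[450.0, 172.0, 6.0], [503.0, 200.0, 128.0], [597.0, 224.0, 293.0]]
latch 0.61 327 [[483.0, -41.0, 20.0], [507.0, -29.0, 38.0], [548.0, -22.0, 62.0]]
stand 0.89 7565 [[449.0, 170.0, 4.0], [504.0, 200.0, 124.0], [600.0, 224.0, 293.0]]
[[494.0, -31.0, 64.0], [496.0, -34.0, 60.0], [494.0, -35.0, 62.0], [494.0, -37.0, 61.0], [494.0, -39.0, 60.0], [494.0, -30.0, 62.0], [494.0, -31.0, 61.0], [493.0, -32.0, 62.0], [492.0, -34.0, 62.0], [491.0, -35.0, 62.0], [493.0, -38.0, 60.0], [491.0, -38.0, 61.0], [494.0, -29.0, 60.0], [490.0, -29.0, 64.0], [491.0, -32.0, 62.0], [491.0, -34.0, 61.0], [491.0, -35.0, 60.0], [4
[... 1248 characters left out ...]
.0], [494.0, -32.0, 63.0], [494.0, -34.0, 64.0], [494.0, -36.0, 64.0], [492.0, -29.0, 58.0], [492.0, -30.0, 61.0], [492.0, -32.0, 62.0], [492.0, -34.0, 64.0], [492.0, -36.0, 61.0], [492.0, -38.0, 65.0], [490.0, -29.0, 59.0], [490.0, -30.0, 63.0], [490.0, -32.0, 61.0], [490.0, -34.0, 63.0], [490.0, -36.0, 62.0], [490.0, -38.0, 61.0], [489.0, -28.0, 48.0], [488.0, -29.0, 59.0], [488.0, -30.0, 62.0], [488.0, -32.0, 63.0], [488.0, -34.0, 64.0], [488.0, -36.0, 64.0], [488.0, -39.0, 60.0]]
(((517.7424926757812, -30.35532569885254), (72.69827270507812, 18.855836868286133), 7.849277019500732), 205, np.float64(39.058141682753785))
bar 328 [[416.0, 9.0, 31.0], [429.0, 60.0, 38.0], [449.0, 99.0, 43.0]]
```

```bash
cat >> h.py <<'E'
CY=0.0873; CC=np.array([536,52.7]); SY=-0.0873; SC=np.array([526.8,194.3])
def c2w(x,y): return CC+R.from_euler('z',CY).as_matrix()[:2,:2]@[x,y]
def wcloud():
    T=np.eye(4); T[:3,3]=sensors.read_tool_pos(); T[:3,:3]=R.from_euler('xyz',sensors.read_tool_rot()).as_matrix()
    p=eyes.camera("wrist"); return p,cloud(p,T@p["hand_eye"])
def st(): print(round(sensors.read_time_s(),1),np.round(sensors.read_tool_pos(),1),np.round(sensors.read_contact_force(),1),round(sensors.read_opening(),3),round(sensors.read_grip_force(),1),np.round(sensors.read_joint_positions(),2))
E
python3 - <<'E'
from h import *
p=eyes.camera("top");C=cloud(p)
def knob(C):
    m=(C[...,2]>55)&(C[...,2]<68)&(np.hypot(C[...,0]-491,C[...,1]+34)<15);q=C[m];return len(q),q.min(0).round(1),q.max(0).round(1)
print(knob(C)); p=eyes.camera("scene");print(knob(cloud(p)))
r.gripper_to(0.45,20)
r.goto([470,-60,200],[np.pi,0,CY+np.pi/2]); st()
p,C=wcloud(); cv2.imwrite("pics/w1.png",p["image"]); print(knob(C)); print(rect(C,46,58,(520,50),130))
E
```

```text
(30, array([483.9, -38.4,  56. ]), array([494.1, -28.6,  65.2]))
(51, array([484. , -38.2,  55.7]), array([494.3, -27. ,  64.8]))
3.7 [470.  -60.8 200.1] [-0.2 -0.3  0.3] 0.454 0.0 [-0.13  0.21 -0.12  1.24 -0.    1.36]
(226, array([485.3, -39.8,  55.3]), array([496.7, -28.2,  65.7]))
(((537.6288452148438, 47.79435729980469), (150.67662048339844, 90.22541046142578), 4.995118141174316), 31391, np.float64(52.78706957432604))
```

View pics/w1.png

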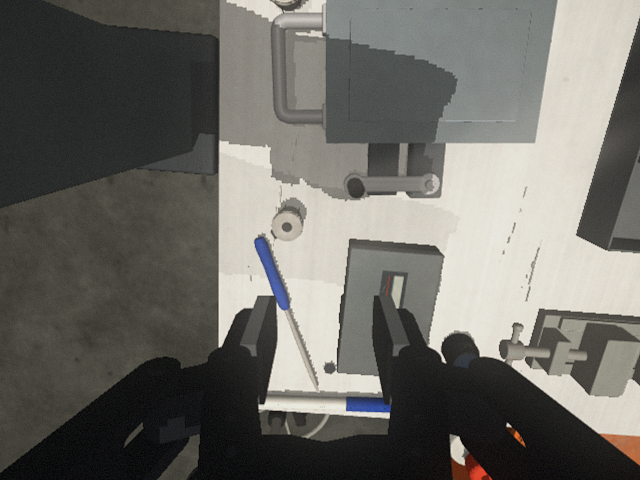

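The wrist view shows the knob at (353,186), the pivot at (431,184) and the lever parallel to the case. I go ahead with the latch.

Run:
```python
from h import *
K=np.array([490.3,-33.8]); P=K+58*np.array([np.cos(CY),np.sin(CY)]); O=[np.pi,0,CY+np.pi/2]
r.goto([*K,110],O); r.line_to([*K,44],velocity=80); st()
r.gripper_to(0.0,20); st()
for a in np.linspace(0,1.55,9)[1:]:
    r.line_to([*(P+58*np.array([np.cos(np.pi+CY+a),np.sin(np.pi+CY+a)])),44],velocity=90)
st(); r.gripper_to(0.35); z=sensors.read_tool_pos(); r.line_to([z[0],z[1],130],velocity=150); st()
p=eyes.camera("top");C=cloud(p)
m=(C[...,2]>55)&(C[...,2]<68)&(abs(C[...,0]-540)<50)&(C[...,1]<-20)&(C[...,1]>-110);q=C[m];print(q.min(0),q.max(0))
```

```text
5.2 [490.9 -33.9  44.5] [-0.  -0.2  0.6] 0.452 0.0 [-0.07  0.39 -0.31  0.87  0.    1.41]
5.6 [490.9 -33.8  44.5] [ 0.3 -1.   2.7] 0.131 21.5 [-0.07  0.39 -0.31  0.87  0.    1.41]
7.8 [552.1 -88.8  43.8] [-0.6 -6.2  1.4] 0.125 22.2 [-0.16  0.5  -0.13  0.94 -0.    1.33]
8.8 [550.9 -85.9 129.3] [-0.6 -0.3 -0.5] 0.351 0.0 [-0.15  0.42 -0.02  1.14  0.    1.33]
[545.70461623 -91.0474237   57.29758407] [556.30443514 -80.74123093  65.88206417]
```

```bash
cat > lid.py <<'E'
from h import *
O=[np.pi,0,CY+np.pi/2]
b=c2w(-109,0); r.gripper_to(0.30)
r.goto([b[0]-15,b[1]-90,190],O); p,C=wcloud()
R2=R.from_euler('z',-CY).as_matrix()[:2,:2]; L=(C[...,:2]-CC)@R2.T
def rng(m): 
    q=np.c_[L[m],C[...,2][m]]; print(m.sum(),np.percentile(q,[2,50,98],axis=0).round(1).tolist())
z=C[...,2]
rng((z>33)&(z<43)&(L[...,0]<-95)&(L[...,0]>-125)&(abs(L[...,1])<18))
rng((z>47)&(z<58)&(L[...,0]>-90)&(L[...,0]<90)&(abs(L[...,1])<70))
cv2.imwrite("pics/w2.png",p["image"])
E
python3 lid.py
```

```text
757 [[-113.0, -16.8, 35.0], [-108.5, 0.8, 38.5], [-103.5, 17.1, 40.4]]
35408 [[-72.1, -47.7, 50.9], [-0.5, 4.0, 52.7], [72.0, 48.1, 54.4]]
```

Run:
```python
from h import *
O=[np.pi,0,CY+np.pi/2]; D=18
def pose(th):
    a=th+np.arctan2(10.5,183.7); return [*c2w(75-184*np.cos(a),0),24.5+184*np.sin(a)-D]
p0=pose(0); r.goto([p0[0],p0[1],100],O); r.line_to(p0,velocity=80); st()
r.gripper_to(0.0,30); st()
for th in np.linspace(0,1.62,13)[1:]:
    r.line_to(pose(th),velocity=100); 
    if abs(th-.81)<.01: st()
st(); r.gripper_to(0.30); z=np.array(sensors.read_tool_pos()); r.line_to([z[0],z[1],z[2]+70]); st()
```

```text
11.6 [428.2  43.2  17.5] [ 0.2 -0.8  0.2] 0.296 0.0 [ 0.1   0.33 -0.5   0.74 -0.    1.58]
11.9 [428.   43.3  17.5] [-1.1 -0.3  2.8] 0.1 29.2 [ 0.1   0.33 -0.5   0.74 -0.    1.58]
14.3 [488.6  48.5 147.8] [-15.2  -1.3  17.3] 0.104 30.3 [ 0.1   0.28 -0.17  1.13  0.    1.58]
16.7 [631.8  61.  190.2] [1.4 0.7 4.4] 0.101 31.7 [ 0.1   0.53  0.32  1.36 -0.    1.58]
17.6 [629.2  60.9 258.1] [-0.1 -0.1 -1.2] 0.299 0.0 [0.1  0.51 0.47 1.53 0.   1.58]
```

Run:
```python
from h import *
r.goto([430,44,230],[np.pi,0,CY]); st()
p,C=wcloud(); cv2.imwrite("pics/w3.png",p["image"])
for t in ("carrier_grip","ball_center","dish_centre","lid"):
    f=eyes.find_in(t,p); print(t,[(np.round(a["at"],1),round(a["score"],2)) for a in f[:2]])
np.save("C3.npy",C)
p=eyes.camera("scene"); cv2.imwrite("pics/s3.png",p["image"])
C2=cloud(p);p2=eyes.camera("top");C4=cloud(p2)
m=(C4[...,2]>195)&(C4[...,2]<225)&(C4[...,0]>590)&(abs(C4[...,1]-60)<60);print("lid bar",np.percentile(C4[m],[2,50,98],axis=0) if m.any() else 0)
```

```text
21.5 [430.1  44.  230. ] [ 0.6  0.2 -0.2] 0.3 0.0 [ 0.1   0.11 -0.16  1.3  -0.   -3.13]
carrier_grip [(array([568.1,  51.7,  18.4]), 0.64)]
ball_center [(array([580. ,  54.4,  32.7]), 0.85)]
dish_centre [(array([563.4,  54.8,  19.9]), 0.9)]
lid []
lid bar [[624.32610366   4.38807817 196.05379747]
 [924.38379766  61.96329766 211.68631989]
 [938.67124082 117.87758092 224.78043429]]
```

View pics/w3.png

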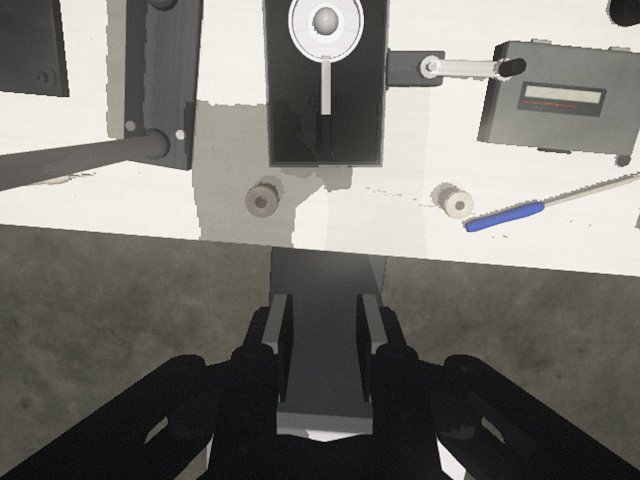

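The wrist view shows the lid open, the ball at (326,20) in the dish, the handle running down to the black grip at about (326,135), and the latch swung out. The wrist joint is near its limit, so I will use the half-turned grasp.

Run:
```python
from h import *
C=np.load("C3.npy"); R2=R.from_euler('z',-CY).as_matrix()[:2,:2]; L=(C[...,:2]-CC)@R2.T; z=C[...,2]
def rng(n,m): 
    q=np.c_[L[m],z[m]]; print(n,m.sum(),np.percentile(q,[1,50,99],axis=0).round(1).tolist() if m.any() else '')
ins=(abs(L[...,0])<68)&(abs(L[...,1])<35)
rng("grip",ins&(z>37)&(L[...,0]<-15)); rng("grip low",ins&(z>25)&(L[...,0]<-15)); rng("ball",ins&(z>27)&(L[...,0]>20)); rng("handle",ins&(z>15)&(L[...,0]>-20)&(L[...,0]<10))
rng("tray rim",(abs(L[...,0])<90)&(abs(L[...,1])<60)&(z>20)&(z<28)); rng("floor",ins&(z<8))
s=slice(100,165,8); print(np.c_[L[s,326],z[s,326]].round(1).tolist())
```

```text
grip 1756 [[-63.7, -5.1, 39.0], [-28.1, 0.5, 372.5], [-28.1, 3.9, 372.5]]
grip low 2074 [[-63.2, -11.6, 25.7], [-28.1, 0.5, 372.5], [-15.8, 9.7, 372.5]]
ball 480 [[31.9, -9.5, 27.1], [39.9, -0.9, 30.8], [48.9, 7.7, 34.2]]
handle 511 [[-19.6, -13.1, 22.7], [-9.6, -1.0, 27.6], [9.8, 11.2, 33.1]]
tray rim 2635 [[-73.5, -51.0, 20.2], [9.0, -1.0, 23.4], [54.5, 49.0, 27.8]]
floor 3635 [[-67.6, -34.4, 3.0], [-42.8, 5.2, 4.8], [-19.7, 34.4, 6.9]]
[[-18.8, -1.0, 31.8], [-25.1, -1.0, 35.3], [-31.2, -1.0, 40.6], [-37.4, -1.0, 40.3], [-43.7, -1.0, 40.1], [-50.0, -1.0, 40.2], [-56.5, -1.0, 39.8], [-62.9, -1.0, 40.9], [-71.6, -1.1, 23.8]]
```

View pics/s3.png

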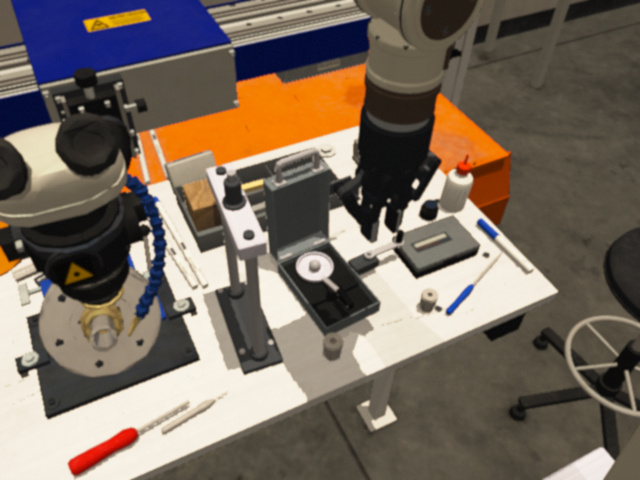

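The scene view confirms the lid standing upright (300,200), the dish at (313,267) and the latch swung out. Next is the grasp.

Run:
```python
from h import *
O=[np.pi,0,CY-np.pi]; g=c2w(-47,-0.8)
r.gripper_to(0.235); r.goto([*g,110],O); r.line_to([*g,17],velocity=50); st()
r.gripper_to(0.0,80); st()
r.line_to([*g,60],velocity=30); st()
r.line_to([*g,155],velocity=70); r.hold(.2); st()
p=eyes.camera("top"); print([(eyes.find_in(t,p)[:1]) for t in("ball_center","dish_centre")])
p=eyes.camera("scene"); C=cloud(p); print([(eyes.find_in(t,p)[:1]) for t in("ball_center","dish_centre")])
cv2.imwrite("pics/s4.png",cv2.resize(p["image"][130:330,200:460],None,fx=3,fy=3))
```

```text
26.7 [489.5  47.8  17.3] [ 0.2  0.6 -0.2] 0.234 0.0 [ 0.1   0.43 -0.34  0.8   0.    0.01]
27.0 [489.4  47.9  17.3] [-0.9  0.2  1.2] 0.097 78.2 [ 0.1   0.43 -0.34  0.8   0.    0.01]
28.5 [489.1  47.8  59.8] [ 1.   0.1 -1. ] 0.096 78.1 [ 0.1   0.37 -0.3   0.9   0.    0.01]
30.2 [489.   47.8 154.6] [ 0.2 -0.1 -1.2] 0.101 78.1 [ 0.1   0.27 -0.16  1.14 -0.    0.01]
[[], [{'at': [521.4, 190.4, 260.3], 'score': 0.6}]]
[[], [{'at': [580.4, 62.1, 156.7], 'score': 0.95}]]
```

View pics/s4.png

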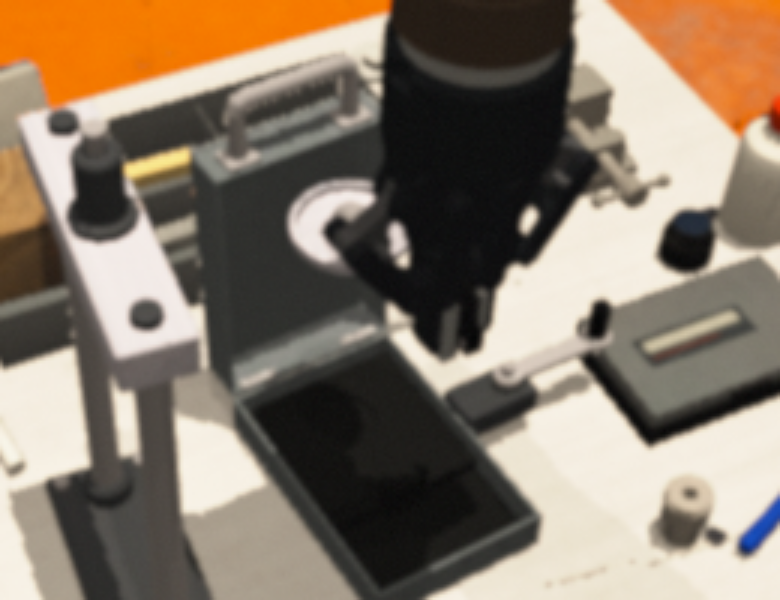

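The carrier is held level in front of the upright lid, with the dish at (340,225). Next I retreat, turn it and look.

```bash
cat >> h.py <<'E'
YT=SY+np.pi/2-np.pi
def s2w(x,y): return SC+R.from_euler('z',SY).as_matrix()[:2,:2]@[x,y]
def look(n):
    for c in ("scene","top"):
        p=eyes.camera(c); C=cloud(p); cv2.imwrite(f"pics/{n}{c}.png",p["image"])
        for t in("ball_center","dish_centre","stem_tip"): print(c,t,[(np.round(a["at"],1),round(a["score"],2)) for a in eyes.find_in(t,p)[:2]])
        np.save(f"C_{n}{c}.npy",C)
E
python3 - <<'E'
from h import *
z=sensors.read_tool_pos()[2]
r.line_to([400,40,z],velocity=70); st()
e=s2w(0,-163); r.line_to([*e,z],ori=[np.pi,0,YT],velocity=40); r.hold(.3); st(); print(sensors.read_tool_rot(),YT)
look("t")
E
```

```text
32.0 [400.5  40.  155. ] [-0.3  0.7 -0.5] 0.101 78.1 [ 0.1   0.1  -0.37  1.1   0.    0.01]
35.3 [512.6  31.9 155. ] [ 0.3 -0.2 -1.4] 0.098 78.1 [ 0.06  0.31 -0.1   1.16 -0.   -1.42]
[-3.14157983e+00 -1.28874460e-05 -1.65810858e+00] -1.6580963267948965
scene ball_center [(array([512.8, 122.4, 163.7]), 0.53)]
scene dish_centre [(array([516.4, 111.9, 156.9]), 0.91)]
scene stem_tip [(array([524.7, 191.2, 303.9]), 0.39)]
top ball_center [(array([518.4, 119.9, 163. ]), 0.46), (array([523.7, 188.8, 257.4]), 0.35)]
top dish_centre [(array([520.2, 111. , 157. ]), 0.65)]
top stem_tip [(array([530.1, 189.9, 307.9]), 0.49)]
```

Run:
```python
from h import *
for c in("scene","top"):
    C=np.load(f"C_t{c}.npy"); z=C[...,2]; d=np.hypot(C[...,0]-520,C[...,1]-120)
    m=(d<40)&(z>145)&(z<166); q=C[m]; print(c,m.sum(),"dish minmax",np.percentile(q,[1,99],axis=0).round(1).tolist(), cv2.minEnclosingCircle(q[:,:2].astype(np.float32)))
    # plane of the rim/dish: tilt
    qq=q[np.hypot(q[:,0]-520,q[:,1]-120)>14]; A=np.c_[qq[:,:2]-[520,120],np.ones(len(qq))]; print("plane",np.linalg.lstsq(A,qq[:,2],rcond=None)[0].round(3))
    b=C[(d<9)&(z>163)&(z<175)]; print("balltop",len(b),b.mean(0).round(1) if len(b) else '',b[:,2].max() if len(b) else '')
    m=(z>192)&(z<232)&(np.hypot(C[...,0]-526.8,C[...,1]-194)<18); q=C[m]; print("stem",m.sum(),np.percentile(q,[2,50,98],axis=0).round(1).tolist() if m.any() else '')
    m=(z>292)&(z<312)&(np.hypot(C[...,0]-526.8,C[...,1]-194)<25); q=C[m]; print("housing",m.sum(),np.percentile(q,[2,50,98],axis=0).round(1).tolist() if m.any() else '')
p=cv2.imread("pics/tscene.png"); cv2.imwrite("pics/s5.png",cv2.resize(p[130:330,180:440],None,fx=3,fy=3,interpolation=cv2.INTER_CUBIC))
```

```text
scene 1198 dish minmax [[490.1, 83.6, 149.4], [547.9, 148.7, 165.0]] ((517.65380859375, 115.53190612792969), 34.77333068847656)
plane [-1.50000e-02 -1.60000e-02  1.55508e+02]
balltop 99 [517.6 121.1 167.2] 172.17697335334822
stem 0 
housing 180 [[519.0, 187.0, 292.1], [524.7, 195.4, 294.5], [532.0, 202.8, 305.7]]
top 840 dish minmax [[490.7, 84.3, 149.8], [547.1, 147.1, 164.7]] ((518.5267333984375, 114.70887756347656), 34.23420333862305)
plane [-3.00000e-03 -2.00000e-03  1.55968e+02]
balltop 71 [519.1 119.4 168.2] 173.19971609398897
stem 0 
housing 131 [[517.5, 185.3, 292.1], [525.0, 192.8, 294.5], [535.7, 202.5, 306.9]]
```

View pics/s5.png

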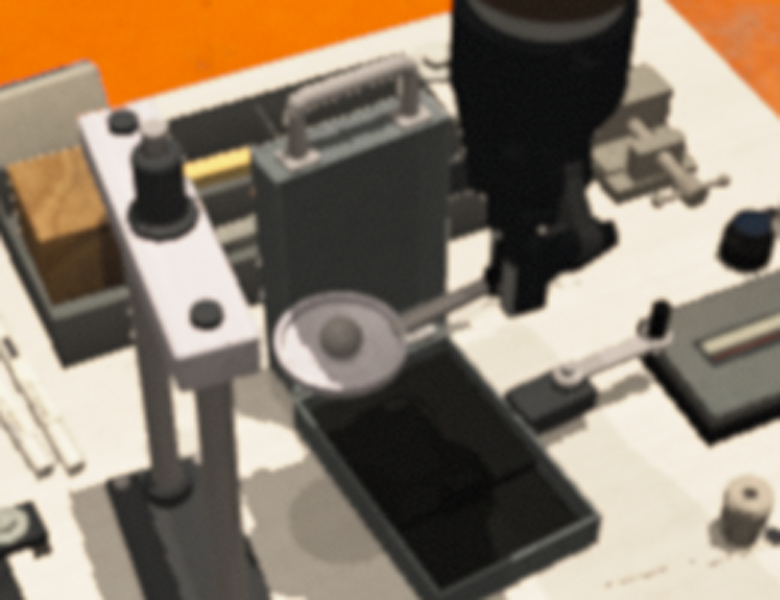

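The carrier is level with the ball in the middle of the dish (342,338), its handle pointing right. I bring it in under the stem, then raise it step by step while watching the force.

Run:
```python
from h import *
x,y=520.1,107.3
r.line_to([x,y,155],velocity=45); r.hold(.3); st()
r.line_to([x,y,168],velocity=25); r.hold(.3)
def f(): 
    v=[]
    for _ in range(8): r.hold(.02); v.append(sensors.read_contact_force())
    return np.mean(v,0)
f0=f(); t0=sensors.read_torque(); print(f0)
for z in range(170,180):
    r.line_to([x,y,z],velocity=10); r.hold(.1); d=f()-f0; print(z,d.round(2),(np.array(sensors.read_torque())-t0).round(3))
    if d[2]<-1.7 or abs(d).max()>6: break
st(); look("e")
```

```text
37.8 [520.1 107.2 155. ] [-0.2  0.1 -1.3] 0.095 78.1 [ 0.2   0.35 -0.05  1.17 -0.   -1.28]
[ 0.05560602  0.2574408  -1.47432596]
170 [-0.1  -0.37  0.13] [ 0.006 -0.035  0.008]
171 [ 0.18 -0.1   0.04] [-0.007 -0.031  0.066]
172 [ 0.1  -0.7   0.07] [-0.016 -0.035  0.039]
173 [-0.21 -0.34  0.22] [ 0.04  -0.01  -0.021]
174 [ 0.27 -0.4   0.49] [ 0.035 -0.051  0.017]
175 [-0.1  -0.11 -0.84] [-0.106  0.036  0.078]
176 [-0.28 -0.41 -1.17] [-0.164 -0.026 -0.045]
177 [ 0.05 -0.43 -1.17] [-0.098  0.007  0.056]
178 [ 0.34 -0.38 -1.26] [-0.152  0.     0.05 ]
179 [ 0.05 -0.42 -1.59] [-0.151  0.022  0.011]
43.8 [520.1 107.3 179. ] [-0.2 -0.8 -2.7] 0.099 78.0 [ 0.2   0.33 -0.01  1.23  0.   -1.28]
scene ball_center []
scene dish_centre [(array([523.2, 203.4, 180.7]), 0.82), (array([525.4, 191.4, 301.4]), 0.5)]
scene stem_tip []
top ball_center []
top dish_centre [(array([627.5, -16. , 139.2]), 0.17)]
top stem_tip [(array([526.2, 191.5, 308.6]), 0.52)]
```

Run:
```python
from h import *
r.line_to([520.1,107.3,180.5],velocity=10); r.hold(.3); st()
p=eyes.camera("scene"); C=cloud(p); z=C[...,2]
d=np.hypot(C[...,0]-526.8,C[...,1]-194.4); m=(d<34)&(z>170)&(z<192); q=C[m]
print(m.sum(),np.percentile(q,[1,99],axis=0).round(1).tolist())
m=m&(d>16); qq=C[m]; print("plane",np.linalg.lstsq(np.c_[qq[:,:2]-[526.8,194.4],np.ones(len(qq))],qq[:,2],rcond=None)[0].round(3))
m=(z>288)&(z<325)&(d<25); print("housing top",np.percentile(z[m],99.5))
cv2.imwrite("pics/s6.png",cv2.resize(p["image"][160:300,190:330],None,fx=4,fy=4,interpolation=cv2.INTER_CUBIC))
```

```text
44.8 [520.1 107.3 180.5] [-0.2 -0.1 -3.7] 0.102 78.0 [ 0.2   0.33 -0.01  1.23  0.   -1.28]
521 [[498.0, 199.8, 174.5], [554.3, 224.7, 187.3]]
plane [-1.0000e-02  1.2300e-01  1.7834e+02]
housing top 311.80305431043683
```

View pics/s6.png

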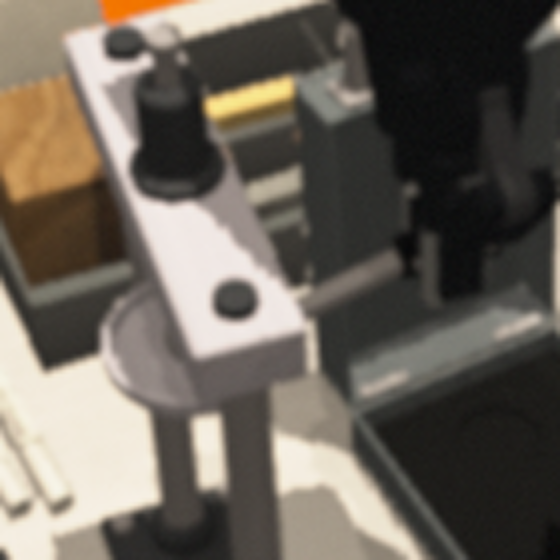

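The dish sits centred below the stem: its edges put the centre at x ≈ 526.2, y ≈ 194.7. The stem's top has risen about 5.5 mm, and the force is about 2 N.

```bash
python3 -c "
from h import *
print(r.close_job()); st()"
```

```text
the job is handed in; nothing more can be done
None
the job is handed in; nothing more can be done
```

I handed the job in after about 45 s of robot time: the latch and lid are open, and the gripper is still holding the carrier level inside the stand, with the ball pushing the stem up about 5.5 of its 12 mm; no verdict came back.

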